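# Load the tape roll into its stand on the spindle

## Robot

A 6-joint arm with a two-finger parallel gripper is mounted at the origin on a cart in front of the work surface, level with it; the furniture and walls round the work are solid. World frame = base frame: x ahead of the robot, y to its left, z up, the work surface at z = 0. Lengths are in m, angles in rad, forces in N, time in s.
With the tool pointing down it reaches from about 0.25 to 0.725 m from the base axis. Payload 4 kg.
Tool frame: the origin (TCP) lies on the centre line of the jaws, within the pads' length; the fingertips stand 22 mm ahead of it and the grasp point (between the pads) lies 3 mm ahead of it; z points along the fingers, y is the line along which they close (so a half turn about z gives the same grasp; the last joint's range is limited). The gripper opens to 85 mm and grips with 20 to 120 N. Pads are 22 mm wide; open, the fingers measure 114 mm over their backs; the gripper's body (76 mm by 85 mm) begins 54 mm behind the grasp point. The pads swing forward as they close: fully open they stand 13 mm farther back than shut.
Start: joints at [1.114, 0.241, 0.005, 1.335, 0, 1.571], TCP at [0.221, 0.449, 0.222] pointing down, gripper open.
Joint ranges: [-2.72, 2.72], [-1.05, 1.87], [-1.09, 1.28], [-1.99, 2.15], [-1.42, 1.44], [-3.14, 3.14]. Speed limits (rad/s): [2.79, 2.79, 3.14, 3.14, 3.14, 3.14].

## Interface

Orientations are given as a unit quaternion [x, y, z, w].
In Python, from workcell import bot gives the robot as it stands.
- The arm moves only by the shell command python3 -m inch 'ROWS'. ROWS is JSON, one flat list of numbers, 7 for each row, row after row: the shift along the world's x, y, z in mm, then the turn, a rotation vector about the world's x, y, z in rad, then the opening in per cent of the stroke, from 0 (shut) to 100 (fully open). A call has 1 to 8 rows; each row is the pose to reach, as a shift and turn from the pose commanded when the call began; what a row does not reach only later rows make up. A row lasts 1/12 s, in which the tool goes at most 41.7 mm and 7.16 degrees, less where a joint would pass 70% of its speed; a pose out of reach is approached as far as the arm can. A call with a gripper value outside its range is refused whole. The fingers move at their own pace and stop on an object; the grip force is fixed at half the most. Time passes only in rows, so rows that repeat a pose let the fingers close. It gives the time, the measured TCP pose, the force, the opening and the grip force at its end, in the units of the state.
- bot.get_obs(): the state, without advancing time (a new reading comes with each control period).
- bot.camera(name): name is "side" or "top"; returns the picture (400x640x3 uint8, blue, green, red); there is no depth.
- bot.camera_info(name): a dict with "intrinsics" (3x3 intrinsics, pixels), "camera_from_world" (4x4, takes a point from world to camera coordinates). Camera axes: x right, y down, z forward; pixel columns grow to the right and rows downward; lengths in m; the calibration is good to about 2 mm. A picture is of the moment at which its call begins. camera_info takes no time and is no camera call.
- bot.job_done(): hands the job in; it is judged then, once.
Trained networks look in the newest picture that a camera, given by its name, has taken for a name from the list of things; names that differ only in an ending like _2 or _b are one class to them, and where a whole thing is asked for, a point or a joint stands for the part that bears it (a point fixed in the world has none). Each returns a list of dicts, best first, with "confidence" (0 to 1); they miss things now and then, are a little off and sometimes report something else, mostly with a low value. They report only what shows in the picture. A call takes as long as a camera call. They do not tell look-alikes from the thing itself.
- bot.silhouettes(camera, target): "mask" (400x640 bool, what is visible of it) and "uv" ([column, row] in pixels, amid what is visible of it).
- bot.spot_point(camera, target): "uv" ([column, row] in pixels: a listed point, or the origin of a listed thing).
The state is a dict: "clock": time; "joint_pos": joint angles; "joint_vel": joint speeds; "tau": joint torques, N m; "eef_pos": TCP position; "tool_rot": TCP orientation; "ft_force": force on the tool from outside, world axes, zero at the start; "ft_torque": the same for the moment, N m; "grip_width": finger opening in m; "grasp_force": force on a finger pad.
Only numpy, scipy, OpenCV 4.12 (cv2) and the standard library are available. Lean on these libraries where they do the work, as an engineer would, in place of code of your own. Each camera call takes 0.05 s, during which the arm holds its last target. There are 200 camera calls.

## Task

Load the blue tape roll into the wire stand. First take the green-capped spice jar out of the stand and set it upright on the bare worktop clear of the stand; then pick up the spindle with the wooden grip, thread its rod through the roll and, never touching the roll itself with the robot, carry the roll over on the rod and lay the rod down in both forks so that the roll hangs between them. Let go, and do not shift or knock over anything else on the worktop.

Things in the scene. Friction and masses are not known exactly. Their poses are not given: they have to be found in the camera images.
- roll: Blue tape roll on a cardboard core, 72 mm outer diameter, blue part 48 mm and core 52 mm long, bore 26 mm, about 0.15 kg, lying loose on its side on the roll rest with its bore level. Origin: middle of the bore. Its x axis runs along the bore; both ends are alike and open.
- roll_rest: Fixed low rest that holds the roll from below: wooden foot 44 x 74 mm with two steel bars (54 mm long) along its x axis, highest point 16 mm; the roll's axis lies 46 mm above the worktop, parallel to the rest's x axis. Origin: centre of the underside. Nothing else of it stands beside the bore.
- spindle: Spindle lying loose and level: square wooden grip 56 mm long, 28 x 28 mm, with a round 12 mm aluminium rod that sticks 120 mm out of one end, round tip; 0.06 kg, centre of mass in the grip near its rod end. Origin: middle of the grip, on the rod's axis (14 mm above the worktop as it lies). x axis: along the rod toward its tip; z up.
- spindle_neck (a point): Point on the rod's axis where the rod leaves the wooden grip, 28 mm from the grip's middle. The grip is too thick to enter the bore.
- spindle_tip (a point): The free end of the spindle's rod, 148 mm from the grip's middle.
- stand: Fixed stand: steel base 112 x 66 x 8 mm, two upright Y forks of 8 mm wire at 42 mm each side of the origin along x (76 mm free between). Arms open 45 degrees each way along y, top 78 mm above the worktop, mouth 44 mm. A rod seated in both lies along x at y = 0, axis 62 mm up; its tip may point either way; the hanging roll clears the base by 11 mm. Origin: centre of the underside, on the worktop.
- spice_jar: Spice jar with a green cap, 46 mm across, 106 mm tall, upright on the stand's base (8 mm above the worktop) between the forks at the start, in the roll's way. Origin: centre of its underside, z up its axis.
- cabinet_front (a point): Fixed obstacle: foot of the front face, at mid-width, of the tall cup cabinet (0.66 m high, 0.49 m wide along y) behind the worktop's middle; its front is square to x. Its door handle stands out a further 25 mm, 0.2 m to the left of this point, 0.23 to 0.35 m above the worktop. Keep the wrist and a held rod clear of it. The worktop's front edge lies about 0.15 m nearer the robot.
- urn_front (a point): Fixed obstacle: point of the white water urn nearest the robot, at its foot; the foot is about 0.38 m across and the urn 0.5 m tall, behind the roll.
- upturned_cup: Bystander, loose, to be left alone: white melamine cup standing upside down, 74 mm across, 64 mm tall. Origin: centre of its underside.
- tin: Bystander, loose, to be left alone: red food tin, 75 mm across, 110 mm tall. Origin: centre of its underside.
- bottle: Bystander, loose, to be left alone: small glass sauce bottle with a green cap, 47 x 80 mm, 208 mm tall. Origin: centre of its underside.
- second_jar: Bystander, loose, to be left alone: spice jar with a dark brown cap, 44 mm across, 105 mm tall. Origin: centre of its underside.
- timer: Bystander, loose, to be left alone: white round wind-up kitchen timer with a red dial, 62 mm across, 44 mm tall. Origin: centre of its underside.
Not all that is in view belongs to the job. There is more than one size of the roll; the one meant has the size given above.

How it is judged:
By the outcome, as a careful person would: the job done as asked, in the order asked, and still so for the second after the job is handed in, with the robot touching nothing.
It also fails if it takes over 72 s, if anything falls off the work surface, if the arm or the gripper's body presses on something with over 40 N, if the wrist force passes 120 N, or if a joint passes its speed limit or range.

## Working session

There is one attempt and no reset: what is moved stays moved. The work goes in short steps, Python scripts to look and compute and a shell command to move; the robot and the scene stay as the last step left them, time stands still between calls to the robot, and variables do not carry over. Pictures are saved under pics/ and viewed, at most 10 in all, crops included, and the job is handed in when it is done.

```bash
mkdir -p pics; ls
python3 - <<'E'
from workcell import bot
import cv2,numpy as np
o=bot.get_obs();print(o)
for c in("side","top"):
    cv2.imwrite(f"pics/{c}0.png",bot.camera(c));print(c,bot.camera_info(c))
E
```

```text
pics
{'clock': 0.0, 'joint_pos': array([ 1.11399403e+00,  2.41414527e-01,  3.75403551e-03,  1.33518072e+00,
       -3.88024576e-05,  1.57080364e+00]), 'joint_vel': array([-0.00036341, -0.00196791, -0.00053284, -0.00108929, -0.00080351,
        0.00066884]), 'tau': array([-4.99056878e-04, -3.72318721e+01,  2.52406937e+01,  1.68929558e-02,
        8.48265995e-05,  1.74762067e-05]), 'eef_pos': array([0.22027386, 0.4481642 , 0.22132356]), 'tool_rot': array([ 2.26423912e-01,  9.74028319e-01, -1.00028192e-03, -2.12600674e-04]), 'ft_force': array([-0.82857198,  0.68064512, -0.34343873]), 'ft_torque': array([0.0167422 , 0.04575723, 0.01276565]), 'grasp_force': 0.0, 'grip_width': 0.08558554482544257}
side {'intrinsics': array([[431.56665482,   0.        , 321.02270469],
       [  0.        , 431.56665482, 206.92347066],
       [  0.        ,   0.        ,   1.        ]]), 'camera_from_world': array([[-0.85823272, -0.51324912, -0.0034557 ,  0.5413899 ],
       [-0.32756341,  0.55289579, -0.76616477,  0.20503451],
       [ 0.39514404, -0.65641571, -0.64263489,  1.28031781],
       [ 0.        ,  0.        ,  0.        ,  1.        ]])}
top {'intrinsics': array([[382.86987269,   0.        , 325.12169244],
       [  0.        , 382.86987269, 198.57552473],
       [  0.        ,   0.        ,   1.        ]]), 'camera_from_world': array([[-2.68431369e-02, -9.99639344e-01,  7.92461447e-04,
         1.02341930e-01],
       [-9.96921014e-01,  2.67116989e-02, -7.37222918e-02,
         5.70169678e-01],
       [ 7.36745354e-02, -2.76895904e-03, -9.97278495e-01,
         1.23220388e+00],
       [ 0.00000000e+00,  0.00000000e+00,  0.00000000e+00,
         1.00000000e+00]])}
```

View pics/side0.png

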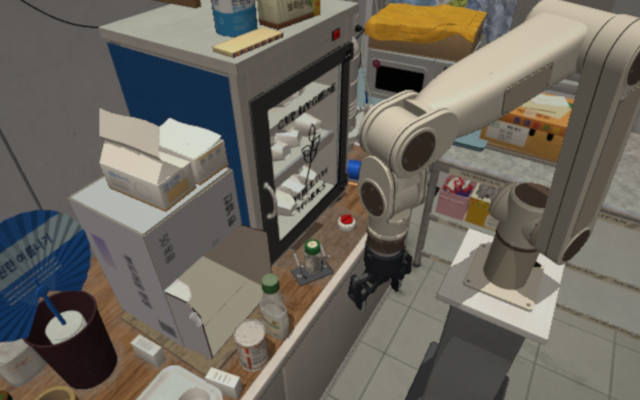

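View pics/top0.png

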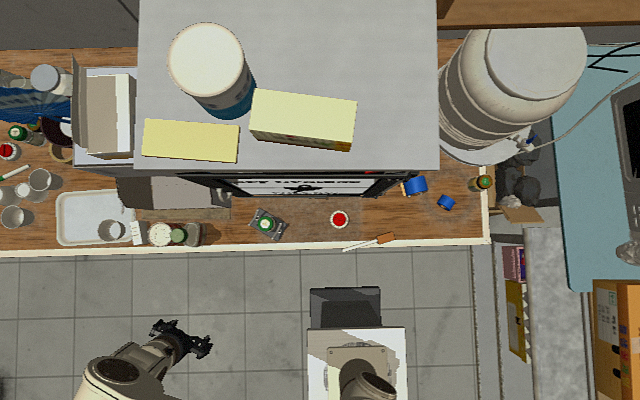

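```bash
cat > h.py <<'E'
import numpy as np,cv2
from workcell import bot
I={c:bot.camera_info(c) for c in("side","top")}
def proj(c,P):
    K,T=I[c]["intrinsics"],I[c]["camera_from_world"]
    p=(T[:3,:3]@np.atleast_2d(P).T+T[:3,3:]); p=K@p; return (p[:2]/p[2]).T
def onz(c,uv,z):
    K,T=I[c]["intrinsics"],I[c]["camera_from_world"]
    R,t=T[:3,:3],T[:3,3]; d=R.T@np.linalg.inv(K)@[*uv,1]; o=-R.T@t
    return o+d*(z-o[2])/d[2]
def tri(uvs,uvt):
    A=[]
    for c,uv in(("side",uvs),("top",uvt)):
        P=I[c]["intrinsics"]@I[c]["camera_from_world"][:3]
        A+=[uv[0]*P[2]-P[0],uv[1]*P[2]-P[1]]
    v=np.linalg.svd(np.array(A))[2][-1];return v[:3]/v[3]
E
python3 - <<'E'
from h import *
z=dict(roll=.046,roll_rest=0,spindle=.014,spindle_neck=.014,spindle_tip=.014,stand=0,spice_jar=.008,cabinet_front=0,urn_front=0,upturned_cup=0,tin=0,bottle=0,second_jar=0,timer=0)
bot.camera("side");bot.camera("top")
for n in z:
    for c in("side","top"):
        for r in bot.spot_point(c,n)[:3]:
            print(n,c,round(r["confidence"],2),np.round(r["uv"]),np.round(onz(c,r["uv"],z[n]),3))
print(bot.get_obs()["clock"])
E
```

```text
roll side 0.64 [354. 171.] [ 0.603 -0.192  0.046]
roll top 0.73 [414. 183.] [ 0.615 -0.202  0.046]
roll top 0.52 [445. 199.] [ 0.559 -0.299  0.046]
roll top 0.2 [204. 234.] [0.467 0.477 0.046]
roll_rest side 0.37 [354. 178.] [ 0.609 -0.212  0.   ]
roll_rest top 0.38 [412. 187.] [ 0.604 -0.203  0.   ]
spindle top 0.85 [386. 242.] [ 0.427 -0.107  0.014]
spindle_neck top 0.74 [375. 241.] [ 0.43  -0.072  0.014]
spindle_neck top 0.73 [271. 222.] [0.502 0.266 0.014]
spindle_tip top 0.86 [338. 253.] [0.395 0.05  0.014]
stand side 0.92 [313. 272.] [0.495 0.275 0.   ]
stand top 0.9 [268. 223.] [0.497 0.277 0.   ]
spice_jar side 0.57 [315. 272.] [0.486 0.277 0.008]
spice_jar top 0.75 [270. 225.] [0.492 0.271 0.008]
cabinet_front side 0.68 [314. 238.] [0.569 0.149 0.   ]
cabinet_front top 0.87 [312. 199.] [0.573 0.132 0.   ]
urn_front side 0.76 [364. 151.] [ 0.661 -0.4    0.   ]
urn_front top 0.84 [461. 172.] [ 0.65  -0.369  0.   ]
upturned_cup side 0.63 [313. 268.] [0.502 0.262 0.   ]
upturned_cup top 0.2 [337. 218.] [0.51  0.048 0.   ]
tin side 0.57 [254. 359.] [0.469 0.594 0.   ]
tin top 0.6 [171. 235.] [0.468 0.601 0.   ]
bottle side 0.78 [276. 330.] [0.471 0.498 0.   ]
bottle side 0.75 [314. 270.] [0.495 0.268 0.   ]
bottle side 0.41 [355. 180.] [ 0.602 -0.204  0.   ]
bottle top 0.7 [201. 235.] [0.465 0.5   0.   ]
second_jar top 0.86 [475. 184.] [ 0.61  -0.414  0.   ]
timer side 0.71 [346. 224.] [0.51  0.036 0.   ]
timer top 0.75 [337. 217.] [0.513 0.049 0.   ]
1.6
```

The side view shows the stand with the green-capped jar at (313,258), the timer at (346,222) and the blue roll at (354,170). The top view shows two blue rolls, at (414,184) and (445,201). The spindle is at (338–395,245), the stand at (268,223) and the second jar at (483,182). The larger roll, at (414,184), looks like the one meant, so I'll enlarge that area to check.

Run:
```python
from h import *
t=bot.camera("top");cv2.imwrite("pics/topb.png",t)
a=cv2.resize(t[165:265,238:398],None,fx=5,fy=5,interpolation=cv2.INTER_CUBIC)[:290+210]
b=cv2.resize(t[165:215,390:500],None,fx=7,fy=7,interpolation=cv2.INTER_CUBIC)
cv2.imwrite("pics/c1.png",a);cv2.imwrite("pics/c2.png",b)
hsv=cv2.cvtColor(t,cv2.COLOR_BGR2HSV)
m=cv2.inRange(hsv,(100,120,60),(125,255,255));m[:,:395]=0;m[:,470:]=0;m[:150]=0;m[260:]=0
n,l,s,ce=cv2.connectedComponentsWithStats(m)
for i in range(1,n):
    if s[i][4]>20:
        c=cv2.findContours((l==i).astype('u1'),0,1)[0][0];r=cv2.minAreaRect(c);print(s[i],ce[i],r)
```

```text
[404 176  24  19 316] [415.31329114 185.03164557] ((414.9274597167969, 184.85269165039062), (15.137680053710938, 21.8369083404541), 75.0685806274414)
[437 195  18  16 158] [446.13924051 201.69620253] ((445.8846130371094, 201.92306518554688), (14.699555397033691, 11.648704528808594), 33.6900634765625)
```

View pics/c2.png

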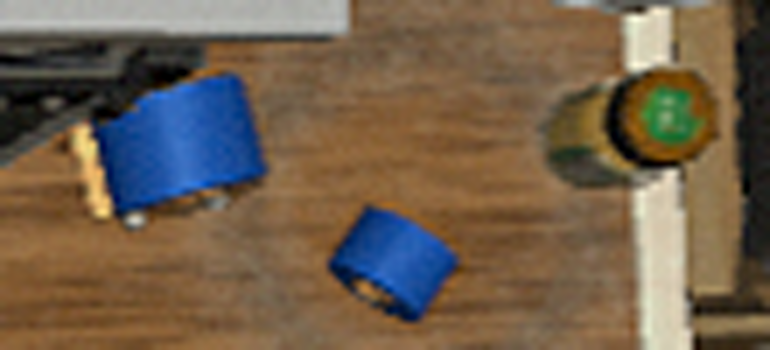

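View pics/c1.png

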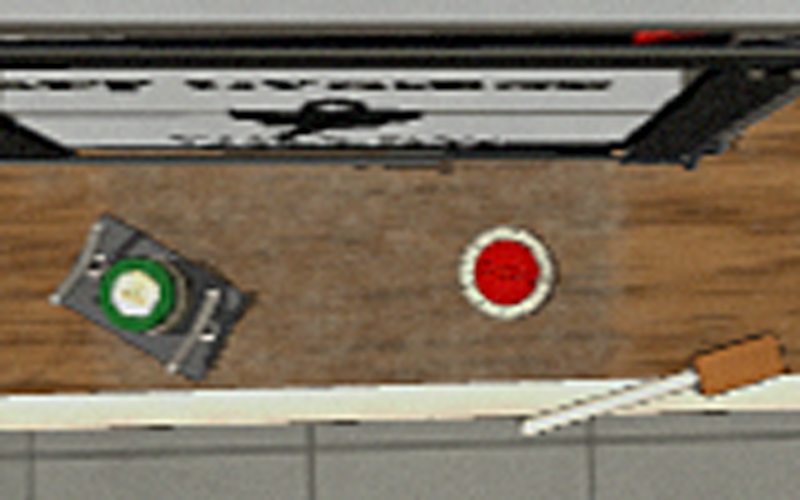

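The enlarged crop shows both candidates. The roll at (415,185) is about 22 x 15 px, or 72 x 48 mm at this range. It sits on a rest whose steel bar ends show at (409,196) and (421,194). The roll at (446,202) is about 15 x 12 px, too small, and has no rest. The one at (415,185) is the one meant, with its bore running roughly along world x. The other crop shows the stand turned about 60°, with its forks at (254,218) and (277,231). The spindle's grip is at (386,238) and its rod tip near (343,251).

Run:
```python
from h import *
from scipy.optimize import minimize
t=cv2.imread("pics/topb.png");hsv=cv2.cvtColor(t,cv2.COLOR_BGR2HSV)
m=cv2.inRange(hsv,(100,120,60),(125,255,255));m[:,:395]=0;m[:,432:]=0;m[:150]=0;m[215:]=0
S=8;M=cv2.resize(m[160:220,390:440],None,fx=S,fy=S,interpolation=cv2.INTER_LINEAR)>127
a=np.linspace(0,2*np.pi,40)
def cost(p,show=0):
    x,y,w=p;ax=np.array([np.cos(w),np.sin(w),0]);n=np.array([-ax[1],ax[0],0])
    P=np.array([[x,y,.046]+s*.024*ax+.036*(np.cos(q)*n+np.sin(q)*np.array([0,0,1])) for s in(-1,1) for q in a])
    uv=(proj("top",P)-[390,160]+.5)*S
    r=np.zeros(M.shape,'u1');cv2.fillConvexPoly(r,cv2.convexHull(uv.astype(np.float32)).astype(int),1)
    r=r>0;return 1-(r&M).sum()/(r|M).sum()
best=min((minimize(cost,[.605,-.205,w],method="Nelder-Mead",options=dict(initial_simplex=np.array([[.605,-.205,w],[.615,-.205,w],[.605,-.195,w],[.605,-.205,w+.15]]))) for w in(0.1,.25,.4)),key=lambda r:r.fun)
print("roll",best.x,np.degrees(best.x[2]),best.fun)
F=[onz("top",np.array(c)/5+[238,165],.078) for c in((100,225),(55,300),(215,290),(170,370))]
F=np.array(F);print(F)
c=F.mean(0);d=(F[0]+F[1]-F[2]-F[3])/2;print("stand",c,np.linalg.norm(d),np.degrees(np.arctan2(d[1],d[0])))
print("jar cap",onz("top",np.array([137,295])/5+[238,165],.114))
for uv,z in(((386,238),.028),((377,240.6),.014),((342.6,251),.014)):print(onz("top",uv,z))
# rod line & grip by colour
g=cv2.inRange(hsv,(5,110,80),(18,255,255));
for c in("side","top"):
    bot.camera(c)
    for n in("spindle","spindle_tip","roll"):
        r=bot.silhouettes(c,n)
        if r:
            k=cv2.findContours(r[0]["mask"].astype('u1'),0,1)[0];k=max(k,key=cv2.contourArea);print(c,n,r[0]["confidence"],cv2.minAreaRect(k),cv2.boundingRect(k))
```

```text
roll [ 0.60615946 -0.20308192  0.28127939] 16.11612215326232 0.1261175245204409
[[0.53841142 0.29725117 0.078     ]
 [0.49252367 0.32585494 0.078     ]
 [0.49605741 0.22634326 0.078     ]
 [0.44732018 0.25513351 0.078     ]]
stand [0.49357817 0.27614572 0.078     ] 0.08325441517225038 58.27498532302022
jar cap [0.49383794 0.2693028  0.114     ]
[ 0.43925415 -0.10614437  0.028     ]
[ 0.43113735 -0.07865189  0.014     ]
[0.40046189 0.03465969 0.014     ]
side roll 0.67 ((353.4599914550781, 168.27999877929688), (12.869343757629395, 18.80904197692871), 8.130102157592773) (347, 159, 14, 20)
top spindle 0.62 ((368.4622802734375, 242.36793518066406), (9.203156471252441, 53.158531188964844), 74.05460357666016) (343, 232, 52, 20)
top spindle_tip 0.79 ((370.11767578125, 241.4705810546875), (9.216353416442871, 48.50712203979492), 75.96376037597656) (347, 233, 48, 17)
top roll 0.67 ((415.3679504394531, 185.03775024414062), (15.933823585510254, 22.389768600463867), 74.05460357666016) (404, 176, 24, 19)
```

```bash
python3 -m inch '[10,-6,-2,0,0,0.06,100, 30,-19,-5,0,0,0.16,100, 52,-34,-9,0,0,0.27,100, 75,-49,-13,0,0,0.38,100, 98,-64,-17,0,0,0.49,100, 120,-79,-21,0,0,0.60,100, 143,-94,-25,0,0,0.71,100, 165,-108,-30,0,0,0.82,100]'
python3 -m inch '[22,-14,-4,0,0,0.11,100, 44,-28,-8,0,0,0.22,100, 66,-43,-12,0,0,0.33,100, 86,-56,-15,0,0,0.44,100, 100,-65,-18,0,0,0.54,100, 106,-69,-20,0,0,0.62,100, 108,-70,-20,0,0,0.655,100, 108,-70,-20,0,0,0.655,100]'
python3 - <<'E'
from h import *
from scipy.spatial.transform import Rotation as R
o=bot.get_obs();y=R.from_quat(o["tool_rot"]).as_matrix();print(o["clock"],o["eef_pos"],np.degrees(np.arctan2(y[1,1],y[0,1])),y[:,2],o["joint_pos"])
cv2.imwrite("pics/t1.png",cv2.resize(bot.camera("top")[180:260,210:330],None,fx=4,fy=4))
cv2.imwrite("pics/s1.png",bot.camera("side"))
s=cv2.imread("pics/s1.png")[200:300,250:390];t=cv2.imread("pics/t1.png")
cv2.imwrite("pics/v1.png",np.hstack([cv2.resize(s,None,fx=3,fy=3),cv2.resize(t,(360,300))[:, :]]))
E
```

```text
clock: 2.72
eef_pos: [0.3867, 0.3399, 0.1922]
tool_rot: [-0.183, 0.983, 0.0, 0.0]
ft_force: [0.2, 0.3, 0.3]
grip_width: 0.0857
grasp_force: 0.0
clock: 3.38
eef_pos: [0.4942, 0.27, 0.1717]
tool_rot: [-0.487, 0.873, -0.0, -0.0]
ft_force: [-0.5, -0.2, 0.8]
grip_width: 0.0851
grasp_force: 0.0
3.3833 [0.49419102 0.26997144 0.17174062] 148.27252666156681 [-4.56573384e-04 -3.68179990e-04 -9.99999828e-01] [ 5.00047940e-01  3.90909098e-01  8.28672396e-02  1.26333167e+00
 -1.04187727e-04 -5.16999538e-01]
```

View pics/v1.png

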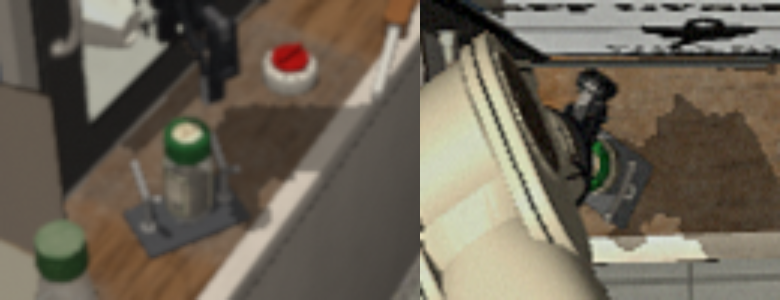

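The view shows the jar upright between the two forks, its cap at side pixel (312,244), with the open jaws above it and nothing in contact. I'll check the cap position from the side camera before descending.

Run:
```python
from h import *
print(onz("side",(312.8,243),.114), onz("side",(312.8,254),.0884))
print(proj("side",[[.494,.2697,.114]]))
for c in ("side",):
    bot.camera(c); print([ (r["confidence"],r["uv"],onz(c,r["uv"],.008)) for r in bot.spot_point(c,"spice_jar")[:2]], [ (r["uv"],onz(c,r["uv"],0)) for r in bot.spot_point(c,"stand")[:1]])
```

```text
[0.49758922 0.26760149 0.114     ] [0.48817401 0.28360031 0.0884    ]
[[313.48687968 243.90512459]]
[(0.61, [315.6, 271.4], array([0.48505545, 0.27517493, 0.008     ])), (0.5, [376.5, 153.8], array([ 0.60282187, -0.39765605,  0.008     ]))] [([313.9, 271.2], array([ 4.93636499e-01,  2.71111618e-01, -1.11022302e-16]))]
```

```bash
python3 -m inch '[0,0,-15,0,0,0,100, 0,0,-35,0,0,0,100, 0,0,-55,0,0,0,100, 0,0,-70,0,0,0,100, 0,0,-77,0,0,0,100, 0,0,-78,0,0,0,100, 0,0,-78,0,0,0,0, 0,0,-78,0,0,0,0]'
python3 -m inch '[0,0,0,0,0,0,0, 0,0,0,0,0,0,0, 0,0,0,0,0,0,0, 0,0,0,0,0,0,0]'
```

```text
clock: 4.3
eef_pos: [0.4942, 0.2713, 0.0953]
tool_rot: [-0.487, 0.873, -0.0, 0.001]
ft_force: [0.1, -0.9, 0.9]
grip_width: 0.0637
grasp_force: 0.0
clock: 4.63
eef_pos: [0.4948, 0.2713, 0.096]
tool_rot: [-0.487, 0.873, -0.0, 0.002]
ft_force: [0.6, -0.8, 5.7]
grip_width: 0.0417
grasp_force: 60.2
```

```bash
python3 -m inch '[0,0,8,0,0,0,0, 0,0,25,0,0,0,0, 0,0,50,0,0,0,0, 0,0,75,0,0,0,0, 0,0,95,0,0,0,0, 0,0,104,0,0,0,0, 0,-5,105,0,0,0,0, 0,-18,105,0,0,0,0]'
python3 -m inch '[0,-20,0,0,0,0,0, 0,-45,0,0,0,0,0, 0,-70,0,0,0,0,0, 0,-95,0,0,0,0,0, 0,-110,0,0,0,0,0, 0,-117,0,0,0,0,0, 0,-118,-3,0,0,0,0, 0,-118,-15,0,0,0,0]'
python3 -m inch '[0,0,-18,0,0,0,0, 0,0,-40,0,0,0,0, 0,0,-60,0,0,0,0, 0,0,-76,0,0,0,0, 0,0,-86,0,0,0,0, 0,0,-91,0,0,0,0, 0,0,-92,0,0,0,0, 0,0,-92,0,0,0,0]'
python3 - <<'E'
from h import *
cv2.imwrite("pics/v2.png",cv2.resize(bot.camera("side")[170:300,250:400],None,fx=4,fy=4))
E
```

```text
clock: 5.3
eef_pos: [0.4934, 0.2533, 0.1989]
tool_rot: [-0.488, 0.873, 0.0, 0.0]
ft_force: [-0.3, 0.1, -1.5]
grip_width: 0.042
grasp_force: 60.9
clock: 5.97
eef_pos: [0.4942, 0.1343, 0.1847]
tool_rot: [-0.487, 0.874, -0.0, 0.001]
ft_force: [0.2, 0.5, -1.0]
grip_width: 0.042
grasp_force: 60.9
clock: 6.63
eef_pos: [0.4937, 0.135, 0.0923]
tool_rot: [-0.488, 0.873, 0.0, 0.0]
ft_force: [0.8, 0.2, -1.8]
grip_width: 0.0418
grasp_force: 60.9
```

View pics/v2.png

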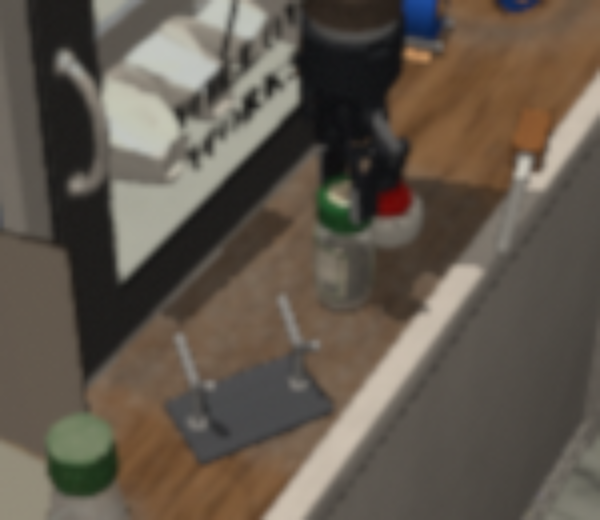

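The jar hangs upright in the jaws at side pixel (336,232), clear of the stand and just above the worktop. I'll lower it the last few millimetres.

```bash
python3 -m inch '[0,0,-1,0,0,0,0, 0,0,-2,0,0,0,0, 0,0,-3,0,0,0,0, 0,0,-3,0,0,0,0]'
python3 -m inch '[0,0,-1,0,0,0,0, 0,0,-1,0,0,0,0]'
python3 -m inch '[0,0,-1,0,0,0,0, 0,0,-1,0,0,0,0]'
```

```text
clock: 7.02
eef_pos: [0.4937, 0.1348, 0.0895]
tool_rot: [-0.487, 0.873, -0.0, 0.0]
ft_force: [-1.8, 0.0, -1.3]
grip_width: 0.0417
grasp_force: 60.9
clock: 7.18
eef_pos: [0.4936, 0.1347, 0.0882]
tool_rot: [-0.487, 0.873, -0.0, 0.0]
ft_force: [0.5, 0.5, -1.2]
grip_width: 0.0422
grasp_force: 60.9
clock: 7.35
eef_pos: [0.494, 0.1351, 0.0881]
tool_rot: [-0.487, 0.873, 0.0, 0.001]
ft_force: [-0.1, 0.4, 4.2]
grip_width: 0.042
grasp_force: 61.5
```

```bash
python3 -m inch '[0,0,0,0,0,0,60, 0,0,0,0,0,0,90, 0,0,0,0,0,0,90, 0,0,8,0,0,0,90, 0,0,25,0,0,0,90, 0,0,50,0,0,0,90, 0,0,75,0,0,0,90, 0,0,92,0,0,0,90]'
python3 -m inch '[-4,-15,4,0,0,0.05,90, -11,-45,6,0,0,0.16,90, -19,-80,6,0,0,0.28,90, -27,-116,6,0,0,0.40,90, -36,-152,6,0,0,0.52,90, -44,-188,4,0,0,0.64,90, -51,-220,2,0,0,0.74,90, -55,-238,0,0,0,0.81,90]'
python3 -m inch '[-1,-3,-15,0,0,0.01,90, -1,-3,-40,0,0,0.01,90, -1,-3,-65,0,0,0.01,90, -1,-3,-85,0,0,0.01,90, -1,-3,-94,0,0,0.01,90, -1,-3,-95,0,0,0.01,90]'
python3 - <<'E'
from h import *
from scipy.spatial.transform import Rotation as R
o=bot.get_obs();y=R.from_quat(o["tool_rot"]).as_matrix();print(o["eef_pos"],np.degrees(np.arctan2(y[1,1],y[0,1])))
s=bot.camera("side");t=bot.camera("top");cv2.imwrite("pics/s3.png",s);cv2.imwrite("pics/t3.png",t)
for c in("side","top"):
    for n in("spindle","spindle_neck","spindle_tip"):
        for r in bot.spot_point(c,n)[:1]:print(c,n,r["confidence"],r["uv"],onz(c,r["uv"],.014))
cv2.imwrite("pics/v3.png",np.hstack([cv2.resize(s[130:230,300:400],(500,500)),cv2.resize(t[190:270,320:420],(300,240)).repeat(1,0) if 0 else cv2.copyMakeBorder(cv2.resize(t[200:260,330:405],(300,240)),0,260,0,0,0)]))
E
```

```text
clock: 8.02
eef_pos: [0.4943, 0.1349, 0.182]
tool_rot: [-0.487, 0.873, -0.0, 0.001]
ft_force: [-0.0, 0.4, 0.9]
grip_width: 0.077
grasp_force: 0.0
clock: 8.68
eef_pos: [0.4378, -0.1057, 0.1799]
tool_rot: [0.793, -0.609, 0.001, 0.0]
ft_force: [0.8, -0.7, 0.1]
grip_width: 0.0767
grasp_force: 0.0
clock: 9.18
eef_pos: [0.436, -0.1059, 0.0827]
tool_rot: [0.795, -0.607, -0.002, 0.001]
ft_force: [-0.3, -0.7, 0.6]
grip_width: 0.0769
grasp_force: 0.0
[ 0.43598341 -0.10593176  0.08274328] -164.68111328765656
side spindle 0.49 [386.2, 204.5] [ 0.43090151 -0.11153463  0.014     ]
side spindle_neck 0.59 [378.8, 208.4] [ 0.4442144  -0.07898827  0.014     ]
side spindle_tip 0.52 [372.0, 228.7] [0.41945668 0.02662677 0.014     ]
top spindle 0.77 [383.8, 241.1] [ 0.42891784 -0.10078935  0.014     ]
top spindle_neck 0.7 [374.8, 241.0] [ 0.43003213 -0.07142257  0.014     ]
top spindle_tip 0.51 [339.7, 251.5] [0.39909949 0.04415467 0.014     ]
```

View pics/v3.png

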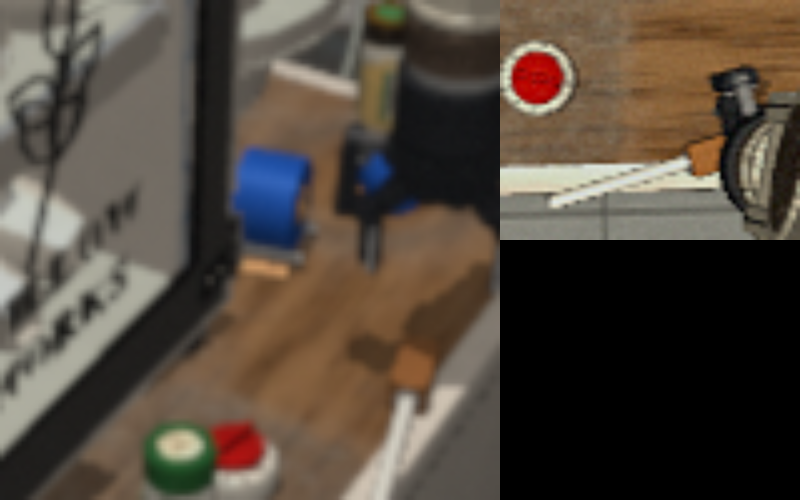

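The picture shows the spindle undisturbed, with its neck at side pixel (381,208) and rod tip towards (372,229), and the jaws straddling it. The jar, at (336,222), is still standing. I'll descend and grip.

```bash
python3 -m inch '[1,0,-12,0,0,0,90, 2,0,-28,0,0,0,90, 2,0,-43,0,0,0,90, 2,0,-53,0,0,0,90, 2,0,-57,0,0,0,90, 2,0,-58,0,0,0,90, 2,0,-58,0,0,0,40, 2,0,-58,0,0,0,0]'
python3 -m inch '[0,0,0,0,0,0,0, 0,0,0,0,0,0,0, 0,0,0,0,0,0,0, 0,0,0,0,0,0,0, 0,0,0,0,0,0,0]'
```

```text
clock: 10.25
eef_pos: [0.4402, -0.1064, 0.027]
tool_rot: [0.795, -0.607, 0.001, -0.0]
ft_force: [0.5, -0.4, 0.6]
grip_width: 0.0546
grasp_force: 0.0
clock: 10.67
eef_pos: [0.4396, -0.1063, 0.0264]
tool_rot: [0.795, -0.607, 0.0, -0.0]
ft_force: [1.1, 0.6, 0.1]
grip_width: 0.0001
grasp_force: 0.0
```

The jaws closed on nothing, so I'll look.

Run:
```python
from h import *
s=bot.camera("side");t=bot.camera("top");cv2.imwrite("pics/s4.png",s);cv2.imwrite("pics/t4.png",t)
a=cv2.resize(s[170:250,340:420],(480,480),interpolation=cv2.INTER_CUBIC);b=cv2.copyMakeBorder(cv2.resize(t[215:265,330:410],(320,200)),0,280,0,0,0)
cv2.imwrite("pics/v4.png",np.hstack([a,b]))
o=bot.get_obs();print(proj("side",[o["eef_pos"],[.438,-.106,.028]]),proj("top",[o["eef_pos"]]))
```

```text
[[383.63316007 201.81916209]
 [384.05005943 201.61903861]] [[385.95024448 237.89417062]]
```

View pics/v4.png

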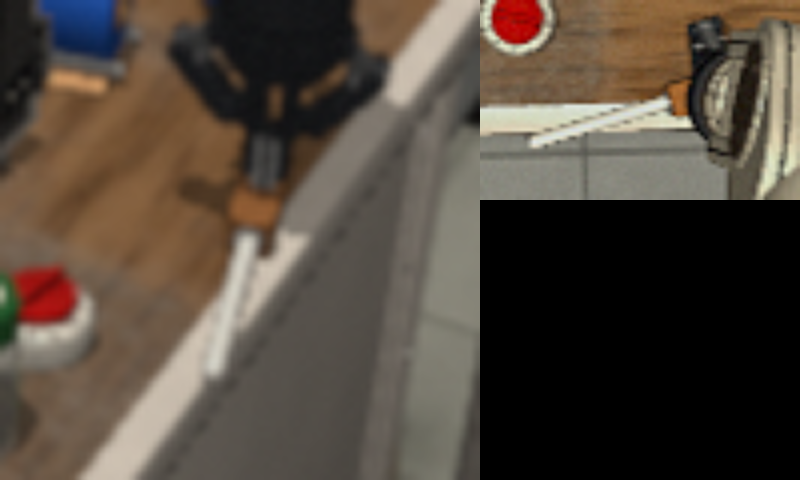

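The view shows the shut fingers at side pixel (384,198), just past the grip at (382,205), and the spindle where it was (neck (381,208), tip (375,232)). I'll triangulate the spindle from both cameras instead of assuming its height.

Run:
```python
from h import *
n=tri((381.3,208.7),(377,240.5));t=tri((375.5,232),(343,250.75));print("neck",n,"tip",t,np.linalg.norm(n-t))
for nm,uv,z in(("neckS",(381.3,208.7),.014),("tipS",(375.5,232),.014)):print(nm,onz("side",uv,z))
for p,nm in((n,'n'),(t,'t')):print(nm,proj("side",[p]),proj("top",[p]))
# colour masks of the grip before the approach, both cameras
for c,f,(x0,x1,y0,y1) in(("side","pics/side0.png",(360,410,180,250)),("side","pics/s3.png",(360,410,180,250)),("side","pics/s4.png",(360,410,180,250)),("top","pics/topb.png",(360,405,225,255)),("top","pics/t4.png",(360,405,225,255))):
    h=cv2.cvtColor(cv2.imread(f),cv2.COLOR_BGR2HSV);m=cv2.inRange(h,(6,140,110),(16,255,255));k=np.zeros_like(m);k[y0:y1,x0:x1]=m[y0:y1,x0:x1]
    nn,l,s,ce=cv2.connectedComponentsWithStats(k)
    if nn>1:
        i=1+np.argmax(s[1:,4]);print(f,s[i],ce[i],cv2.minAreaRect(cv2.findNonZero((l==i).astype('u1'))))
```

```text
neck [ 0.43305254 -0.07738412  0.01862921] tip [0.40226222 0.03381021 0.01319965] 0.1155062877726541
neckS [ 0.43607116 -0.081938    0.014     ]
tipS [0.40276594 0.03509404 0.014     ]
n [[381.65823097 208.69691213]] [[376.78235437 240.06981079]]
t [[375.79039562 232.00033391]] [[342.83231587 250.42159372]]
pics/s3.png [378 199   9   9  55] [382.07272727 203.36363636] ((382.0000305175781, 203.50003051757812), (7.602630138397217, 7.155416965484619), 26.56505012512207)
pics/s4.png [378 202   9   6  37] [381.81081081 204.48648649] ((381.85296630859375, 204.5882568359375), (7.761139392852783, 4.6081767082214355), 14.03624439239502)
pics/topb.png [362 225  43  19 510] [385.07647059 232.51372549] ((383.0, 234.0), (18.0, 42.0), 90.0)
pics/t4.png [362 225  21  19 183] [373.49726776 232.42076503] ((372.2008056640625, 233.29100036621094), (19.28411102294922, 18.107147216796875), 5.194429397583008)
```

```bash
python3 -m inch '[0,0,10,0,0,0,0, 0,0,25,0,0,0,0, 0,0,38,0,0,0,0, 0,0,40,0,0,0,0, 0,0,40,0,0,0,0]'
python3 - <<'E'
from h import *
s=bot.camera("side");t=bot.camera("top");cv2.imwrite("pics/s5.png",s);cv2.imwrite("pics/t5.png",t)
o=bot.get_obs();p=o["eef_pos"];print(p,o["grip_width"])
for d in(0,.003,.022):print(d,proj("side",[p-[0,0,d]]))
c=int(round(proj("side",[p])[0,0]))
g=cv2.cvtColor(s,cv2.COLOR_BGR2HSV)
for r in range(180,215):print(r,[tuple(int(v) for v in g[r,k]) for k in(c-3,c,c+3)])
for n in("spindle_neck","spindle_tip"):
  for q in("side","top"):
    for r in bot.spot_point(q,n)[:1]:print(q,n,r["confidence"],r["uv"])
E
```

```text
clock: 11.18
eef_pos: [0.4404, -0.1065, 0.0669]
tool_rot: [0.795, -0.607, 0.001, -0.0]
ft_force: [1.1, 0.1, 0.0]
grip_width: -0.0001
grasp_force: 0.0
[ 0.4391459  -0.10618088  0.06569334] -0.0003363049649589351
0 [[384.75896562 192.98220865]]
0.003 [[384.67913885 193.6690979 ]]
0.022 [[384.17834892 197.97826918]]
180 [(120, 23, 22), (10, 64, 36), (105, 23, 22)]
181 [(15, 21, 24), (120, 12, 21), (105, 24, 21)]
182 [(9, 54, 33), (0, 0, 30), (110, 35, 22)]
183 [(13, 59, 39), (15, 10, 51), (90, 10, 25)]
184 [(10, 55, 42), (15, 9, 57), (0, 9, 28)]
185 [(9, 44, 41), (30, 9, 56), (15, 33, 31)]
186 [(12, 31, 41), (15, 9, 57), (8, 33, 31)]
187 [(6, 27, 47), (20, 13, 60), (15, 17, 30)]
188 [(12, 25, 52), (30, 8, 62), (6, 39, 33)]
189 [(14, 42, 66), (15, 8, 65), (12, 89, 43)]
190 [(13, 79, 94), (20, 11, 71), (13, 114, 58)]
191 [(14, 103, 92), (15, 20, 76), (14, 129, 71)]
192 [(14, 126, 75), (12, 73, 77), (15, 136, 77)]
193 [(14, 144, 71), (14, 131, 76), (14, 137, 78)]
194 [(14, 138, 70), (14, 139, 77), (15, 136, 77)]
195 [(14, 140, 71), (14, 141, 76), (14, 134, 78)]
196 [(14, 145, 72), (14, 137
[... 382 characters left out ...]
[(13, 163, 142), (13, 164, 137), (15, 39, 118)]
205 [(13, 164, 143), (13, 162, 131), (17, 36, 126)]
206 [(13, 162, 142), (13, 156, 121), (18, 34, 134)]
207 [(13, 142, 120), (13, 145, 100), (18, 35, 176)]
208 [(14, 57, 107), (13, 112, 89), (17, 34, 202)]
209 [(18, 27, 143), (14, 81, 98), (17, 36, 206)]
210 [(20, 24, 161), (14, 67, 103), (18, 36, 205)]
211 [(17, 26, 154), (14, 56, 110), (18, 35, 203)]
212 [(17, 31, 148), (15, 46, 145), (18, 35, 196)]
213 [(17, 33, 163), (17, 37, 185), (16, 35, 175)]
214 [(17, 31, 172), (17, 35, 203), (17, 36, 143)]
side spindle_neck 0.57 [276.3, 329.6]
top spindle_neck 0.58 [374.3, 240.9]
side spindle_tip 0.62 [373.8, 230.0]
top spindle_tip 0.74 [339.9, 251.7]
```

Shut, the fingertips show at side row 191.5. That is level with the reported TCP, where 22 mm ahead would have put them at row 198. So the jaws closed above the grip, and I need to go about 20 mm lower, checking the force on the way.

```bash
python3 -m inch '[0,0,0,0,0,0,80, 0,0,0,0,0,0,80, 0,0,0,0,0,0,80, 0,0,-10,0,0,0,80, 0,0,-25,0,0,0,80, 0,0,-38,0,0,0,80, 0,0,-44,0,0,0,80, 0,0,-46,0,0,0,80]'
python3 -m inch '[0,0,-4,0,0,0,80, 0,0,-8,0,0,0,80, 0,0,-11,0,0,0,80, 0,0,-13,0,0,0,80, 0,0,-13,0,0,0,80]'
```

```text
clock: 12.15
eef_pos: [0.4385, -0.106, 0.0191]
tool_rot: [0.795, -0.607, -0.001, 0.0]
ft_force: [0.5, 0.2, -0.1]
grip_width: 0.0682
grasp_force: 0.0
clock: 12.57
eef_pos: [0.4394, -0.1062, 0.007]
tool_rot: [0.795, -0.607, -0.0, 0.0]
ft_force: [-0.3, 0.3, 0.3]
grip_width: 0.0686
grasp_force: 0.0
```

```bash
python3 -m inch '[0,0,0,0,0,0,30, 0,0,0,0,0,0,0, 0,0,0,0,0,0,0, 0,0,0,0,0,0,0, 0,0,0,0,0,0,0, 0,0,0,0,0,0,0]'
```

```text
clock: 13.07
eef_pos: [0.4401, -0.1064, 0.0078]
tool_rot: [0.795, -0.607, 0.001, -0.0]
ft_force: [1.1, -0.3, 5.5]
grip_width: 0.0264
grasp_force: 59.9
```

```bash
python3 -m inch '[0,0,5,0,0,0,0, 0,0,18,0,0,0,0, 0,0,36,0,0,0,0, 0,0,56,0,0,0,0, 0,0,76,0,0,0,0, 0,0,94,0,0,0,0, -2,-8,106,0,0,0,0, -5,-22,112,0,0,0,0]'
python3 -m inch '[-3,-17,2,0,0,-0.05,0, -7,-35,4,0,0,-0.14,0, -10,-54,6,0,0,-0.24,0, -14,-74,8,0,0,-0.34,0, -17,-94,8,0,0,-0.44,0, -20,-112,8,0,0,-0.54,0, -23,-126,8,0,0,-0.64,0, -25,-132,8,0,0,-0.74,0]'
python3 -m inch '[0,0,0,0,0,-0.1,0, 0,0,0,0,0,-0.2,0, 0,0,0,0,0,-0.3,0, 0,0,0,0,0,-0.4,0, 0,0,0,0,0,-0.5,0, 0,0,0,0,0,-0.6,0, 0,0,0,0,0,-0.7,0, 0,0,0,0,0,-0.78,0]'
python3 -m inch '[0,0,0,0,0,-0.03,0, 0,0,0,0,0,-0.035,0, 0,0,0,0,0,-0.035,0]'
python3 - <<'E'
from h import *
from scipy.spatial.transform import Rotation as R
o=bot.get_obs();y=R.from_quat(o["tool_rot"]).as_matrix();p=o["eef_pos"];print(p,np.degrees(np.arctan2(y[1,1],y[0,1])),o["grip_width"])
w=np.arctan2(y[1,1],y[0,1])-np.pi/2;d=np.array([np.cos(w),np.sin(w),0]);z=np.array([0,0,.007])
for q in("side","top"):
    f=bot.camera(q);cv2.imwrite(f"pics/{q[0]}6.png",f);print(q,"pred neck,tip",proj(q,[p+z+.028*d,p+z+.148*d]))
    for n in("spindle_neck","spindle_tip","roll"):
        for r in bot.spot_point(q,n)[:2]:print(q,n,r["confidence"],r["uv"])
s,t=cv2.imread("pics/s6.png"),cv2.imread("pics/t6.png")
cv2.imwrite("pics/v6.png",np.hstack([cv2.resize(s[130:220,330:420],(400,400),interpolation=2),cv2.resize(t[165:255,375:465],(400,400),interpolation=2)]))
E
```

```text
clock: 13.73
eef_pos: [0.4354, -0.1279, 0.1211]
tool_rot: [0.796, -0.606, 0.001, -0.001]
ft_force: [0.2, 0.7, -0.9]
grip_width: 0.026
grasp_force: 59.2
clock: 14.4
eef_pos: [0.4089, -0.2619, 0.127]
tool_rot: [-0.519, 0.855, -0.0, -0.0]
ft_force: [0.2, 0.8, -0.9]
grip_width: 0.0261
grasp_force: 59.2
clock: 15.07
eef_pos: [0.409, -0.26, 0.1269]
tool_rot: [-0.156, 0.988, 0.0, -0.0]
ft_force: [0.3, -0.4, -0.1]
grip_width: 0.0262
grasp_force: 59.2
clock: 15.32
eef_pos: [0.4092, -0.2601, 0.127]
tool_rot: [-0.141, 0.99, 0.0, -0.0]
ft_force: [-0.8, -0.1, -0.7]
grip_width: 0.0261
grasp_force: 59.2
[ 0.40923842 -0.26009135  0.12702415] 106.2616420809075 0.026147711610271185
side pred neck,tip [[404.42998169 156.22761876]
 [370.95782362 151.67770173]]
side spindle_neck 0.58 [403.1, 154.2]
side spindle_tip 0.49 [368.4, 153.3]
side roll 0.68 [378.0, 163.2]
side roll 0.61 [355.8, 169.0]
top pred neck,tip [[441.1633481  238.77056749]
 [427.98617283 200.19760283]]
top spindle_neck 0.53 [435.5, 239.3]
top spindle_tip 0.77 [425.6, 201.5]
top roll 0.83 [413.5, 184.7]
top roll 0.74 [443.9, 200.3]
```

View pics/v6.png

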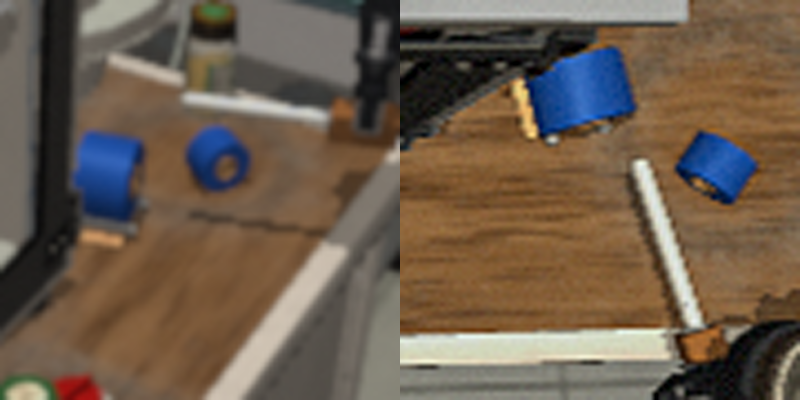

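The picture shows the rod level and pointing at the larger roll. In the top view its tip is at (429,201) and its neck at (442,239); in the side view the tip is at (371,152) and the neck at (404,157). These match the predictions from the TCP to within about 1 px. I'll refine the roll pose with both cameras.

Run:
```python
from h import *
from scipy.optimize import minimize
S=8;a=np.linspace(0,2*np.pi,40)
box={"top":(396,432,170,205),"side":(340,368,150,190)}
im={"top":cv2.imread("pics/t6.png"),"side":cv2.imread("pics/s6.png")}
M={}
for c,(x0,x1,y0,y1) in box.items():
    k=im[c][y0:y1,x0:x1].astype(float);f=np.clip((k[...,0]-k[...,2]-10)/60,0,1)   # blueness, soft
    if c=="top":f[:, :0]=0
    M[c]=cv2.resize(f,None,fx=S,fy=S,interpolation=cv2.INTER_LINEAR)>.5
    print(c,M[c].sum()/S/S)
def hull(c,p):
    x,y,w=p;ax=np.array([np.cos(w),np.sin(w),0]);n=np.array([-ax[1],ax[0],0])
    P=np.array([[x,y,.046]+s*.024*ax+.036*(np.cos(q)*n+np.sin(q)*np.array([0,0,1])) for s in(-1,1) for q in a])
    uv=(proj(c,P)-[box[c][0],box[c][2]]+.5)*S
    r=np.zeros(M[c].shape,'u1');cv2.fillConvexPoly(r,cv2.convexHull(uv.astype(np.float32)).astype(int),1);return r>0
def iou(c,p):
    r=hull(c,p);return 1-(r&M[c]).sum()/(r|M[c]).sum()
def fit(cs,w):
    f=lambda p:sum(iou(c,p) for c in cs);b=np.array([.606,-.203,w])
    return minimize(f,b,method="Nelder-Mead",options=dict(initial_simplex=b+np.array([[0,0,0],[.01,0,0],[0,.01,0],[0,0,.15]])))
for cs in(["top"],["side"],["top","side"]):
    r=min((fit(cs,w) for w in(.1,.25,.4)),key=lambda r:r.fun);print(cs,r.x,np.degrees(r.x[2]),[iou(c,r.x) for c in M])
    for c in M: print(c,"hull cols/rows",[(v.min()/S,v.max()/S) for v in np.nonzero(hull(c,r.x))[::-1]],"mask",[(v.min()/S,v.max()/S) for v in np.nonzero(M[c])[::-1]])
tip=tri((371.2,151.6),(429,201.5));n=tri((403.8,156.6),(441.8,238.8));print("tip",tip,"neck",n)
# steel bar ends / dark bore: side centre of near face
```

```text
top 319.328125
side 224.546875
['top'] [ 0.60608318 -0.20211486  0.27290157] 15.63610802353138 [np.float64(0.1190321603254989), np.float64(0.24949387320191796)]
top hull cols/rows [(np.float64(6.0), np.float64(32.5)), (np.float64(5.0), np.float64(26.25))] mask [(np.float64(7.375), np.float64(31.875)), (np.float64(6.0), np.float64(25.125))]
side hull cols/rows [(np.float64(6.25), np.float64(22.875)), (np.float64(9.625), np.float64(30.5))] mask [(np.float64(6.25), np.float64(21.75)), (np.float64(9.75), np.float64(29.25))]
['side'] [ 0.61146171 -0.20347745  0.42528815] 24.36721595723537 [np.float64(0.23501287237955126), np.float64(0.1617744162314665)]
top hull cols/rows [(np.float64(5.875), np.float64(33.25)), (np.float64(2.25), np.float64(25.625))] mask [(np.float64(7.375), np.float64(31.875)), (np.float64(6.0), np.float64(25.125))]
side hull cols/rows [(np.float64(6.5), np.float64(20.625)), (np.float64(9.5), np.float64(29.375))] mask [(np.float64(6.25), np.float64(21.75)), (np.float64(9.75), np.float64(29.25))]
['top', 'side'] [ 0.60789512 -0.20276964  0.3367036 ] 19.291695390170634 [np.float64(0.14301733804882255), np.float64(0.20218210449356055)]
top hull cols/rows [(np.float64(6.0), np.float64(32.875)), (np.float64(4.0), np.float64(26.125))] mask [(np.float64(7.375), np.float64(31.875)), (np.float64(6.0), np.float64(25.125))]
side hull cols/rows [(np.float64(6.5), np.float64(22.0)), (np.float64(9.5), np.float64(30.0))] mask [(np.float64(6.25), np.float64(21.75)), (np.float64(9.75), np.float64(29.25))]
tip [ 0.54935735 -0.22059601  0.13390446] neck [ 0.43747861 -0.25438182  0.13087158]
```

```bash
python3 -m inch '[0,1,-8,0,0,0,0, 0,1,-22,0,0,0,0, 0,1,-38,0,0,0,0, 0,1,-54,0,0,0,0, 0,1,-70,0,0,0,0, 0,1,-82,0,0,0,0, 0,1,-87,0,0,0,0, 0,1,-87,0,0,0,0]'
python3 -m inch '[4,1,0,0,0,0,0, 10,3,0,0,0,0,0, 17,5,0,0,0,0,0, 22,6.5,0,0,0,0,0, 25,7.3,0,0,0,0,0, 25,7.3,0,0,0,0,0]'
python3 - <<'E'
from h import *
from scipy.spatial.transform import Rotation as R
o=bot.get_obs();y=R.from_quat(o["tool_rot"]).as_matrix();p=o["eef_pos"];print(p,np.degrees(np.arctan2(y[1,1],y[0,1])))
w=np.arctan2(y[1,1],y[0,1])-np.pi/2;d=np.array([np.cos(w),np.sin(w),0]);z=np.array([0,0,.007])
for q,(x0,x1,y0,y1) in(("side",(343,403,148,208)),("top",(395,455,168,243))):
    f=bot.camera(q);cv2.imwrite(f"pics/{q[0]}7.png",f);print(q,"pred neck,tip",proj(q,[p+z+.028*d,p+z+.148*d]),"bore near",proj(q,[[.606-.025,-.2025-.0073,.046]]))
    g=cv2.cvtColor(f,cv2.COLOR_BGR2HSV)[y0:y1,x0:x1];m=(cv2.inRange(g,(0,0,120),(180,45,255)))
    nn,l,s,ce=cv2.connectedComponentsWithStats(m)
    for i in range(1,nn):
        if s[i][4]>15:print("bright",s[i][:5]+[x0,y0,0,0,0],ce[i]+[x0,y0])
E
```

```text
clock: 16.38
eef_pos: [0.4083, -0.2584, 0.0386]
tool_rot: [-0.141, 0.99, 0.001, -0.001]
ft_force: [0.7, 1.2, -0.0]
grip_width: 0.0263
grasp_force: 59.2
clock: 16.88
eef_pos: [0.4359, -0.2519, 0.0406]
tool_rot: [-0.142, 0.99, -0.0, 0.001]
ft_force: [-0.3, -0.9, -0.8]
grip_width: 0.0268
grasp_force: 59.2
[ 0.43589107 -0.25189016  0.04064012] 106.29310310330307
side pred neck,tip [[393.99531299 174.95683386]
 [361.92751711 170.31561077]] bore near [[361.10469102 170.51060123]]
bright [383 150  16   7  48] [390.41666667 153.22916667]
bright [362 169  32   8 103] [377.85436893 172.50485437]
bright [386 186  17  22 145] [395.48965517 198.51034483]
top pred neck,tip [[429.9562517  229.59448978]
 [417.78161091 193.85783793]] bore near [[417.43865305 192.95980344]]
bright [395 168  45   2  90] [417.  168.5]
bright [417 193  15  37 135] [423.80740741 211.65185185]
bright [395 239  28   4  86] [408.55813953 240.77906977]
```

The rod is where it was predicted, lined up with the bore in both views. I'll insert in small steps and watch the force.

```bash
python3 -m inch '[3,0.8,0,0,0,0,0, 6,1.7,0,0,0,0,0, 9,2.6,0,0,0,0,0, 12,3.5,0,0,0,0,0, 15,4.4,0,0,0,0,0, 15,4.4,0,0,0,0,0]'
python3 - <<'E'
from h import *
for q,f0 in(("top","pics/t7.png"),("side","pics/s7.png")):
    f=bot.camera(q);cv2.imwrite(f"pics/{q[0]}8.png",f)
    for k in(cv2.imread(f0),f):
        b=k.astype(float);m=((b[...,0]-b[...,2])>40).astype('u1');z=np.zeros_like(m);s=np.s_[170:205,396:432] if q=="top" else np.s_[150:190,340:368];z[s]=m[s]
        M=cv2.moments(z,True);print(q,M["m00"],M["m10"]/M["m00"],M["m01"]/M["m00"])
E
```

```text
clock: 17.48
eef_pos: [0.4503, -0.2475, 0.0403]
tool_rot: [-0.141, 0.99, -0.0, 0.0]
ft_force: [0.3, 0.5, -0.7]
grip_width: 0.0264
grasp_force: 59.2
top 319.0 415.22884012539186 184.99059561128527
top 319.0 415.22884012539186 184.99059561128527
side 226.0 353.42477876106193 168.34070796460176
side 224.0 353.3794642857143 168.39285714285714
```

```bash
python3 -m inch '[4,1.1,0,0,0,0,0, 9,2.6,0,0,0,0,0, 14,4,0,0,0,0,0, 19,5.4,0,0,0,0,0, 24,6.9,0,0,0,0,0, 29,8.3,0,0,0,0,0, 34,9.8,0,0,0,0,0, 34,9.8,0,0,0,0,0]'
python3 -m inch '[4,1.1,0,0,0,0,0, 9,2.6,0,0,0,0,0, 15,4.3,0,0,0,0,0, 21,6,0,0,0,0,0, 27,7.8,0,0,0,0,0, 33,9.5,0,0,0,0,0, 37,10.7,0,0,0,0,0, 37,10.7,0,0,0,0,0]'
python3 - <<'E'
from h import *
for q,f0 in(("top","pics/t7.png"),("side","pics/s7.png")):
    f=bot.camera(q);cv2.imwrite(f"pics/{q[0]}9.png",f)
    for k in(cv2.imread(f0),f):
        b=k.astype(float);m=((b[...,0]-b[...,2])>40).astype('u1');z=np.zeros_like(m);s=np.s_[170:205,396:432] if q=="top" else np.s_[150:190,340:368];z[s]=m[s]
        M=cv2.moments(z,True);print(q,M["m00"],M["m10"]/M["m00"],M["m01"]/M["m00"])
E
```

```text
clock: 18.25
eef_pos: [0.4849, -0.2375, 0.0403]
tool_rot: [-0.142, 0.99, -0.0, 0.0]
ft_force: [0.5, 0.1, -0.4]
grip_width: 0.0262
grasp_force: 59.2
clock: 18.92
eef_pos: [0.5217, -0.2268, 0.0402]
tool_rot: [-0.142, 0.99, -0.0, 0.0]
ft_force: [-0.1, 0.6, -1.2]
grip_width: 0.0266
grasp_force: 59.2
top 319.0 415.22884012539186 184.99059561128527
top 317.0 415.29968454258676 185.00946372239747
side 226.0 353.42477876106193 168.34070796460176
side 225.0 353.3911111111111 168.35555555555555
```

```bash
python3 -m inch '[0,0,2,0,0,0,0, 0,0,4,0,0,0,0, 0,0,7,0,0,0,0, 0,0,10,0,0,0,0, 0,0,14,0,0,0,0, 0,0,18,0,0,0,0, 0,0,22,0,0,0,0, 0,0,26,0,0,0,0]'
python3 -m inch '[0,0,6,0,0,0,0, 0,0,13,0,0,0,0, 0,0,21,0,0,0,0, 0,0,29,0,0,0,0, 0,0,37,0,0,0,0, 0,0,43,0,0,0,0, 0,0,46,0,0,0,0, 0,0,47,0,0,0,0]'
python3 - <<'E'
from h import *
from scipy.spatial.transform import Rotation as R
o=bot.get_obs();y=R.from_quat(o["tool_rot"]).as_matrix();p=o["eef_pos"]
w=np.arctan2(y[1,1],y[0,1])-np.pi/2;d=np.array([np.cos(w),np.sin(w),0]);z=np.array([0,0,.007])
u={}
for q in("side","top"):
    f=bot.camera(q);cv2.imwrite(f"pics/{q[0]}10.png",f);print(q,"pred neck,tip,roll",proj(q,[p+z+.028*d,p+z+.148*d,p+z+.088*d-[0,0,.007]]).round(1).tolist())
    for n in("roll","spindle_neck","spindle_tip"):print(q,n,[(r["confidence"],r["uv"]) for r in bot.spot_point(q,n)[:2]])
s,t=cv2.imread("pics/s10.png"),cv2.imread("pics/t10.png")
cv2.imwrite("pics/v10.png",np.hstack([cv2.resize(s[120:210,330:420],(400,400),interpolation=2),cv2.resize(t[165:255,375:465],(400,400),interpolation=2)]))
E
```

```text
clock: 19.68
eef_pos: [0.5205, -0.2271, 0.0667]
tool_rot: [-0.141, 0.99, -0.0, 0.0]
ft_force: [0.2, 0.1, -2.0]
grip_width: 0.0263
grasp_force: 59.1
clock: 20.35
eef_pos: [0.521, -0.2273, 0.1142]
tool_rot: [-0.141, 0.99, -0.0, 0.001]
ft_force: [-0.8, -0.7, -1.6]
grip_width: 0.0263
grasp_force: 59.1
side pred neck,tip,roll [[371.7, 154.8], [339.3, 150.4], [355.3, 154.2]]
side roll [(0.63, [380.0, 164.7]), (0.52, [352.9, 151.4])]
side spindle_neck [(0.58, [372.5, 156.9]), (0.51, [275.3, 331.8])]
side spindle_tip []
top pred neck,tip,roll [[427.2, 201.6], [414.4, 164.0], [420.2, 183.0]]
top roll [(0.94, [420.0, 181.9])]
top spindle_neck [(0.43, [423.8, 200.1])]
top spindle_tip []
```

View pics/v10.png

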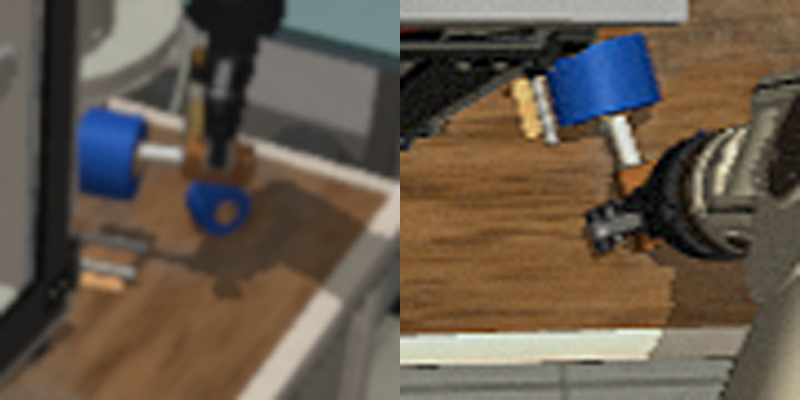

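The view shows the roll hanging level on the rod, at side (355,154) and top (420,182), lifted off the rest. The grip is steady at (379,157) and the small roll has not moved. I'll back away from the cabinet while rising, then carry the roll across.

```bash
python3 -m inch '[-3,0,3,0,0,0,0, -10,0,9,0,0,0,0, -20,0,17,0,0,0,0, -32,0,26,0,0,0,0, -45,0,35,0,0,0,0, -58,0,44,0,0,0,0, -71,0,52,0,0,0,0, -84,0,58,0,0,0,0]'
python3 -m inch '[-13,0,4,0,0,0,0, -26,2,7,0,0,0,0, -37,6,8,0,0,0.01,0, -46,12,8,0,0,0.02,0, -53,20,8,0,0,0.04,0, -56,30,8,0,0,0.07,0, -57,43,8,0,0,0.1,0, -57,58,8,0,0,0.13,0]'
python3 -m inch '[2,17,0,0,0,0.03,0, 4,36,0,0,0,0.06,0, 7,56,0,0,0,0.1,0, 10,76,0,0,0,0.14,0, 13,96,0,0,0,0.18,0, 17,116,0,0,0,0.22,0, 21,136,0,0,0,0.26,0, 25,156,0,0,0,0.3,0]'
python3 -m inch '[4,20,0,0,0,0.04,0, 8,40,0,0,0,0.08,0, 12,60,0,0,0,0.12,0, 16,80,0,0,0,0.16,0, 20,100,0,0,0,0.2,0, 25,120,0,0,0,0.24,0, 30,139,0,0,0,0.27,0, 34,156,0,0,0,0.29,0]'
python3 - <<'E'
from h import *
from scipy.spatial.transform import Rotation as R
o=bot.get_obs();y=R.from_quat(o["tool_rot"]).as_matrix();p=o["eef_pos"];print(p,np.degrees(np.arctan2(y[1,1],y[0,1]))-90,o["ft_force"])
E
```

```text
clock: 21.42
eef_pos: [0.4354, -0.2272, 0.173]
tool_rot: [-0.141, 0.99, -0.001, 0.001]
ft_force: [0.8, -0.4, -1.3]
grip_width: 0.0264
grasp_force: 59.1
clock: 22.08
eef_pos: [0.379, -0.1683, 0.1794]
tool_rot: [-0.206, 0.979, -0.0, 0.0]
ft_force: [0.0, 0.7, -2.4]
grip_width: 0.0267
grasp_force: 59.1
clock: 22.75
eef_pos: [0.4043, -0.0115, 0.1794]
tool_rot: [-0.351, 0.936, 0.0, 0.0]
ft_force: [0.3, -1.1, -2.6]
grip_width: 0.0261
grasp_force: 59.1
clock: 23.42
eef_pos: [0.4383, 0.1448, 0.1793]
tool_rot: [-0.483, 0.876, 0.0, 0.0]
ft_force: [0.1, 0.0, -2.4]
grip_width: 0.0265
grasp_force: 59.1
[0.43826302 0.14475367 0.17933238] 57.700013073084165 [ 0.08390124  0.04579774 -2.41240772]
```

```bash
python3 -m inch '[2,13,0,0,0,0.005,0, 4,27,0,0,0,0.01,0, 6,39,0,0,0,0.01,0, 8,48,0,0,0,0.01,0, 9,54,0,0,0,0.01,0, 9,56,0,0,0,0.01,0, 9,56,0,0,0,0.01,0]'
python3 - <<'E'
from h import *
from scipy.spatial.transform import Rotation as R
o=bot.get_obs();y=R.from_quat(o["tool_rot"]).as_matrix();p=o["eef_pos"];w=np.arctan2(y[1,1],y[0,1])-np.pi/2;print(p,np.degrees(w))
d=np.array([np.cos(w),np.sin(w),0]);z=np.array([0,0,.007])
for q in("side","top"):
    f=bot.camera(q);cv2.imwrite(f"pics/{q[0]}11.png",f);print(q,"pred neck,tip,roll",proj(q,[p+z+.028*d,p+z+.148*d,p+z+.088*d-[0,0,.007]]).round(1).tolist())
    for n in("roll","spindle_neck","spindle_tip","stand"):print(q,n,[(r["confidence"],r["uv"]) for r in bot.spot_point(q,n)[:1]])
    b=f.astype(float);m=((b[...,0]-b[...,2])>40)&(b[...,0]-b[...,1]>20);m=m.astype('u1');k=np.zeros_like(m);u,v=proj(q,[p+.088*d])[0].astype(int);s=np.s_[v-25:v+25,u-25:u+25];k[s]=m[s]
    print("blue bbox",cv2.boundingRect(cv2.findNonZero(k)))
    a=np.linspace(0,6.28,40);n=np.array([-d[1],d[0],0]);P=np.array([p+.088*d+e*.024*d+.036*(np.cos(g)*n+np.sin(g)*np.array([0,0,1])) for e in(-1,1) for g in a]);h=proj(q,P);print("pred bbox",h.min(0),h.max(0)-h.min(0))
E
```

```text
clock: 24.0
eef_pos: [0.4474, 0.1991, 0.1791]
tool_rot: [-0.485, 0.874, -0.0, -0.0]
ft_force: [0.2, -0.5, -1.6]
grip_width: 0.0265
grasp_force: 59.1
[0.44739587 0.19914058 0.17912397] 58.08962365462974
side pred neck,tip,roll [[331.7, 219.3], [292.2, 233.0], [312.4, 227.9]]
side roll [(0.71, [360.9, 153.9])]
side spindle_neck [(0.69, [328.9, 221.3])]
side spindle_tip [(0.81, [289.3, 232.9])]
side stand [(0.89, [314.0, 272.3])]
blue bbox (300, 214, 24, 29)
pred bbox [298.83519423 212.7261473 ] [27.42639178 30.52257199]
top pred neck,tip,roll [[278.1, 234.6], [241.7, 213.1], [260.3, 223.8]]
top roll [(0.67, [258.8, 221.8])]
top spindle_neck []
top spindle_tip [(0.61, [240.3, 212.6])]
top stand [(0.36, [268.6, 222.2])]
blue bbox (246, 210, 24, 20)
pred bbox [245.99580335 208.66110629] [28.21878441 30.44463522]
```

Run:
```python
from h import *
a=onz("side",(299.3,275.5),.008);b=onz("side",(324.5,265.75),.008);c=(a+b)/2;d=a-b
print(c,np.linalg.norm(d),np.degrees(np.arctan2(d[1],d[0])))
f=cv2.imread("pics/top0.png");g=cv2.cvtColor(f,cv2.COLOR_BGR2HSV)
base=((g[...,1]<60)&(g[...,2]>40)&(g[...,2]<110)).astype('u1');k=np.zeros_like(base);k[205:245,245:292]=base[205:245,245:292]
n,l,s,ce=cv2.connectedComponentsWithStats(k);i=1+np.argmax(s[1:,4]);r=cv2.minAreaRect(cv2.convexHull(cv2.findNonZero((l==i).astype('u1'))));print(s[i],r,onz("top",r[0],.008))
q=[onz("top",v,.008) for v in cv2.boxPoints(r)];print([np.linalg.norm(q[j]-q[j-1]).round(3) for j in range(4)],[np.degrees(np.arctan2(*(q[j]-q[j-1])[1::-1])).round(1) for j in range(4)])
```

```text
[0.49589773 0.27780558 0.008     ] 0.08388979329027418 58.043959311240236
[250 208  38  33 365] ((268.0569763183594, 224.1165771484375), (33.61539077758789, 19.866910934448242), 30.25643539428711) [0.49445381 0.27695498 0.008     ]
[np.float64(0.111), np.float64(0.065), np.float64(0.111), np.float64(0.065)] [np.float64(58.5), np.float64(-31.2), np.float64(-121.6), np.float64(148.5)]
```

```bash
python3 -m inch '[1,2,-5,0,0,0.003,0, 1,3,-15,0,0,0.003,0, 1,3,-28,0,0,0.003,0, 1,3,-42,0,0,0.003,0, 1,3,-56,0,0,0.003,0, 1,3,-69,0,0,0.003,0, 1,3,-79,0,0,0.003,0, 1,3,-85,0,0,0.003,0]'
python3 -m inch '[0,0,-4,0,0,0,0, 0,0,-9,0,0,0,0, 0,0,-14,0,0,0,0, 0,0,-19,0,0,0,0, 0,0,-24,0,0,0,0, 0,0,-29,0,0,0,0, 0,0,-33,0,0,0,0, 0,0,-33,0,0,0,0]'
python3 -m inch '[0,0,-1,0,0,0,0, 0,0,-3,0,0,0,0, 0,0,-4,0,0,0,0, 0,0,-4,0,0,0,0]'
```

```text
clock: 25.17
eef_pos: [0.4474, 0.2015, 0.0921]
tool_rot: [-0.487, 0.874, 0.0, -0.001]
ft_force: [-0.4, -0.4, -1.5]
grip_width: 0.0262
grasp_force: 59.2
clock: 25.83
eef_pos: [0.4479, 0.2016, 0.0603]
tool_rot: [-0.486, 0.874, 0.0, -0.001]
ft_force: [-0.0, 0.1, -2.2]
grip_width: 0.0263
grasp_force: 59.2
clock: 26.17
eef_pos: [0.4485, 0.2019, 0.0571]
tool_rot: [-0.487, 0.874, 0.0, -0.0]
ft_force: [-0.3, -1.3, -2.0]
grip_width: 0.0264
grasp_force: 59.2
```

```bash
python3 -m inch '[0,0,-1,0,0,0,0, 0,0,-1,0,0,0,0]'; python3 -m inch '[0,0,-1,0,0,0,0, 0,0,-1,0,0,0,0]';python3 -m inch '[0,0,-1,0,0,0,0, 0,0,-1,0,0,0,0]'
python3 - <<'E'
from h import *
from scipy.spatial.transform import Rotation as R
o=bot.get_obs();y=R.from_quat(o["tool_rot"]).as_matrix();p=o["eef_pos"];w=np.arctan2(y[1,1],y[0,1])-np.pi/2
d=np.array([np.cos(w),np.sin(w),0])
for q in("side","top"):
    f=bot.camera(q);cv2.imwrite(f"pics/{q[0]}12.png",f)
    b=f.astype(float);m=(((b[...,0]-b[...,2])>40)&(b[...,0]-b[...,1]>20)).astype('u1');k=np.zeros_like(m);u,v=proj(q,[p+.088*d])[0].astype(int);s=np.s_[v-25:v+25,u-25:u+25];k[s]=m[s]
    print(q,"blue bbox",cv2.boundingRect(cv2.findNonZero(k)))
    a=np.linspace(0,6.28,40);n=np.array([-d[1],d[0],0]);P=np.array([np.array([.4946,.277,.055])+e*.024*d+.036*(np.cos(g)*n+np.sin(g)*np.array([0,0,1])) for e in(-1,1) for g in a]);h=proj(q,P);print("seated bbox",h.min(0),h.max(0)-h.min(0))
E
```

```text
clock: 26.33
eef_pos: [0.4488, 0.202, 0.0563]
tool_rot: [-0.487, 0.874, -0.0, 0.0]
ft_force: [-0.4, -0.2, -1.1]
grip_width: 0.0259
grasp_force: 59.2
clock: 26.5
eef_pos: [0.4491, 0.202, 0.0556]
tool_rot: [-0.486, 0.874, -0.0, 0.001]
ft_force: [0.7, -0.6, 0.7]
grip_width: 0.0263
grasp_force: 59.5
clock: 26.67
eef_pos: [0.4491, 0.2019, 0.0549]
tool_rot: [-0.486, 0.874, -0.0, 0.001]
ft_force: [-1.1, -2.7, 4.7]
grip_width: 0.0261
grasp_force: 60.0
side blue bbox (300, 247, 24, 27)
seated bbox [299.57461944 245.33846121] [25.75348143 29.0086489 ]
top blue bbox (253, 211, 23, 19)
seated bbox [253.1249181  210.33127824] [25.20812686 27.33002957]
```

```bash
python3 -m inch '[0,0,0.5,0,0,0,36, 0,0,0.5,0,0,0,40, 0,0,0.5,0,0,0,48, 0,0,0.5,0,0,0,56, 0,0,0.5,0,0,0,60, 0,0,0.5,0,0,0,60, 0,0,0.5,0,0,0,60]'
python3 -m inch '[0,0,3,0,0,0,60, 0,0,10,0,0,0,60, 0,0,22,0,0,0,60, 0,0,38,0,0,0,60, 0,0,58,0,0,0,60, 0,0,80,0,0,0,60, 0,0,100,0,0,0,60, 0,0,115,0,0,0,60]'
python3 -m inch '[-15,-15,8,0,0,0,60, -40,-35,12,0,0,0,60, -65,-60,12,0,0,0,60, -90,-90,12,0,0,0,60, -115,-115,12,0,0,0,60, -130,-130,12,0,0,0,60, -135,-135,12,0,0,0,60, -135,-135,12,0,0,0,60]'
python3 - <<'E'
from h import *
z=dict(roll=.055,spindle_neck=.062,spindle_tip=.062,stand=0,spice_jar=0,tin=0,bottle=0,second_jar=0,timer=0,upturned_cup=0)
d=np.array([np.cos(1.0175),np.sin(1.0175),0]);c=np.array([.4946,.277,0])
for q in("side","top"):
    f=bot.camera(q);cv2.imwrite(f"pics/{q[0]}13.png",f)
    b=f.astype(float);m=(((b[...,0]-b[...,2])>40)&(b[...,0]-b[...,1]>20)).astype('u1');k=np.zeros_like(m);u,v=proj(q,[c+[0,0,.055]])[0].astype(int);s=np.s_[v-25:v+25,u-25:u+25];k[s]=m[s]
    print(q,"blue bbox",cv2.boundingRect(cv2.findNonZero(k)),"seated neck,tip",proj(q,[c-.06*d+[0,0,.062],c+.06*d+[0,0,.062]]).round(1).tolist())
    for n in z:
        for r in bot.spot_point(q,n)[:1]:print(n,round(r["confidence"],2),np.round(r["uv"],1),np.round(onz(q,r["uv"],z[n]),3))
print(bot.get_obs()["clock"])
E
```

```text
clock: 27.35
eef_pos: [0.4484, 0.202, 0.0546]
tool_rot: [-0.487, 0.874, 0.0, -0.0]
ft_force: [-0.7, -0.3, 0.1]
grip_width: 0.051
grasp_force: 0.0
clock: 28.02
eef_pos: [0.4492, 0.2023, 0.1724]
tool_rot: [-0.487, 0.874, -0.0, 0.001]
ft_force: [0.6, 0.1, -0.9]
grip_width: 0.0514
grasp_force: 0.0
clock: 28.68
eef_pos: [0.3128, 0.0662, 0.1824]
tool_rot: [-0.486, 0.874, -0.0, 0.001]
ft_force: [0.3, -0.0, 0.6]
grip_width: 0.0513
grasp_force: 0.0
side blue bbox (300, 247, 24, 27) seated neck,tip [[330.4, 251.2], [293.5, 265.2]]
roll 0.77 [312.  262.3] [0.49  0.286 0.055]
spindle_neck 0.89 [328.9 250.5] [0.468 0.226 0.062]
spindle_tip 0.68 [292.9 263.4] [0.531 0.323 0.062]
stand 0.74 [314.5 269.5] [0.496 0.264 0.   ]
spice_jar 0.76 [336.8 244. ] [0.491 0.135 0.   ]
tin 0.67 [253.4 357.1] [0.475 0.59  0.   ]
bottle 0.79 [277.4 330.6] [ 0.468  0.497 -0.   ]
second_jar 0.83 [379.2 155.5] [ 0.593 -0.403  0.   ]
timer 0.6 [346.  223.1] [ 0.513  0.032 -0.   ]
top blue bbox (253, 211, 24, 26) seated neck,tip [[281.9, 233.6], [249.2, 214.4]]
roll 0.87 [265.5 221.3] [0.503 0.278 0.055]
spindle_neck 0.73 [278.9 236.2] [0.455 0.236 0.062]
spindle_tip 0.66 [309.8 199.9] [0.567 0.136 0.062]
stand 0.8 [270.3 221.3] [0.504 0.271 0.   ]
spice_jar 0.71 [311.2 222.6] [0.496 0.135 0.   ]
tin 0.73 [175.3 236.4] [0.462 0.585 0.   ]
bottle 0.55 [202.4 233. ] [0.471 0.496 0.   ]
second_jar 0.6 [470.2 187.6] [ 0.598 -0.398  0.   ]
timer 0.68 [338.6 220.7] [0.5   0.044 0.   ]
29.7833
```

```bash
python3 -c "
from workcell import bot
print(bot.job_done())"
```

```text
the job is handed in; nothing more can be done
None
```

I handed the job in at about 30 s. By camera measurement, the roll hangs between the forks on the seated rod, the green-capped jar stands on the bare worktop, the bystanders are where they were, and the robot is clear of everything.

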